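# Pop the breaker lid and reset the tripped breaker

### The arm

A 6-joint arm with a two-finger parallel gripper is mounted at the origin on the work surface. World frame = base frame: x ahead of the robot, y to its left, z up, the work surface at z = 0. Lengths are in m, angles in rad, forces in N, time in s.
With the tool pointing down it reaches from about 0.375 to 0.9 m from the base axis. Payload 3.1 kg.
Tool frame: the origin (TCP) lies midway between the tips of the shut fingers; the grasp point (between the pads) lies 19 mm behind it; x points along the fingers, y is the direction in which the jaws open and shut, and the axes are right-handed (so a half turn about x gives the same grasp; the last joint's range is limited). The gripper opens to 87 mm and grips with 3 to 60 N. Pads are 19 mm wide; open, the fingers measure 117 mm over their backs; the gripper's body (75 mm by 190 mm) begins 51 mm behind the grasp point.
Start: joints at [-1.355, 0.527, 1.433, -0, 1.181, -0.178], TCP at [0.24, -0.577, 0.223] pointing down, gripper open.
Joint ranges: [-3.08, 3.08], [-0.75, 2.2], [0.22, 2.44], [-1.43, 4.57], [0, 2.65], [-2.85, 2.85]. Speed limits (rad/s): [2.79, 2.79, 3.14, 3.14, 3.14, 3.14].

### API

Orientations are given as a unit quaternion [x, y, z, w].
In Python, from rig import get_obs, imaging, robot gives the robot as it stands.
- The arm moves only by the shell command python3 -m inch 'ROWS' [FORCE]. ROWS is JSON, a list of rows, each a list of 3 entries, a list of its own where there are three numbers: the finger opening in mm, from 0 to 87, then the shift along the tool's x, y, z in mm, then the turn, a rotation vector about the tool's x, y, z in degrees. In form: [[grip, [dx, dy, dz], [wx, wy, wz]], ...]. A call has 1 to 12 rows; each row shifts and turns the pose as measured when the row begins, along the tool's axes as they then stand; what a row does not reach is not made up. A row lasts 1/8 s, in which the tool goes at most 62.5 mm and 10.7 degrees, less where a joint would pass 70% of its speed; a pose out of reach is approached as far as the arm can. A call with a gripper value outside its range is refused whole. The fingers move at their own pace and stop on an object; FORCE is the grip in N (left out, the last holds). Time passes only in rows, so rows that do not move let the fingers close. It gives the time, the measured TCP pose, the force and the opening at its end, in the units of the state.
- get_obs(): the state, without advancing time (a new reading comes with each control period).
- imaging.camera(name): name is "side" or "top" or "wrist"; returns the picture (400x640x3 uint8, red, green, blue); there is no depth.
- imaging.camera_params(name): a dict with "camera_matrix" (3x3 intrinsics, pixels), "xyz" and "rotation" of the camera in the world. Camera axes: x right, y down, z forward; pixel columns grow to the right and rows downward; lengths in m; the calibration is good to about 2 mm. A picture is of the moment at which its call begins: read the wrist's pose just before it. camera_params takes no time and is no camera call; for the wrist camera it gives the pose at the moment of the call.
- robot.hand_in(): hands the job in, once; it reports no verdict.
Trained networks look in the newest picture that a camera, given by its name, has taken for a name from the list of things; names that differ only in an ending like _2 or _b are one class to them, and where a whole thing is asked for, a point or a joint stands for the part that bears it (a point fixed in the world has none). Each returns a list of dicts, best first, with "confidence" (0 to 1); they miss things now and then, are a little off and sometimes report something else, mostly with a low value. They report only what shows in the picture. A call takes as long as a camera call. They do not tell look-alikes from the thing itself.
- imaging.cut_out(camera, target): "pixels" (400x640 bool, what is visible of it) and "box" ([centre column, centre row, width, height] in pixels, round what is visible of it).
- imaging.tip_of(camera, target): "pixel" ([column, row] in pixels: a listed point, or the origin of a listed thing).
The state is a dict: "time": time; "q": joint angles; "joint_velocities": joint speeds; "joint_torque": joint torques, N m; "position": TCP position; "tool_rot": TCP orientation; "ft_force": force on the tool from outside, world axes, zero at the start; "moment": the same for the moment, N m; "grip_width": finger opening in m.
Only numpy, scipy, OpenCV 4.12 (cv2) and the standard library are available. Lean on these libraries where they do the work, as an engineer would, in place of code of your own. Each camera call takes 0.05 s, during which the arm holds its last target. There are 200 camera calls.

### The job

The breaker in the power box (the grey box with three square outlets in its top) has tripped. With your fingertips press the free edge of that box's lid down once, so that its push-push latch lets go, take your hand away and watch for two seconds that the lid has popped up and stays open by itself; then push the round breaker button in the bay fully home and leave it in, without touching the open lid again. Keep the battery box (the one with the bar handle) shut, and do not pick up or move anything that lies around.

Things in the scene. Friction and masses are not known exactly. Their poses are not given: they have to be found in the camera images.
- power_box: Grey steel box fixed to the bench, 190 (its x) x 130 (its y) x 62 mm tall, with three square black outlets in a row across the +x half of its top (5 mm proud) and the lidded breaker bay in the -x half. Origin: centre of its underside; z up.
- power_box_lid (a joint): Power box's lid hinge, rad: 0 latched shut, -0.11 pressed in to a firm stop (free edge 8 mm down), 2.2 open, leaning back. Push-push latch: press the free edge down 4 mm or more (about 3 N) and let go, and a spring swings it open in about 1 s; get the finger up and out of its way, to the -y side. Under about 2 mm it stays latched; pressed shut again, it can latch again.
- power_box_lid_press (a point): Centre of the top of the black rubber press pad (34 x 14 mm) on the lid, 10 mm in from the free edge and 68 mm from the hinge line; moves with the lid. 78 mm above the bench when shut. Axes as the box's when shut.
- power_box_lid_hinge (a point): Middle of the lid's hinge line, along the box's x, 71 mm above the bench. The lid is an aluminium plate 66 (x) x 76 (y) x 5 mm, hinged at its +y edge, free edge at -y. Shut, its top is 76 mm above the bench and 14 mm above the box; open, its edge stands about 135 mm above the bench.
- breaker (a joint): Travel of the breaker button, m: about 0 tripped (standing out), 0.007 fully home at a firm stop. It slides straight down against about 2.5 N of friction and stays where it is left.
- breaker_top (a point): Centre of the top of the round white breaker button, 18 mm diameter, in the bay under the power box's lid, level with the box's top (62 mm above the bench) when tripped; 32 mm from the hinge line. The bay's mouth is 70 (x) x 84 (y) mm and reaches about 50 mm from the button to -y.
- battery_box: Grey steel box of the same make and size with the same lid, but with a dark bar handle along its y (its top 91 mm above the bench) in place of the outlets. Must stay shut. Origin: centre of its underside.
- battery_box_lid (a joint): Hinge of the battery box's lid, rad: 0 latched shut; must stay there.
- solder_spool: Bystander: solder spool standing on its flange, 52 mm across, 50 mm tall. Origin: centre of its underside.
- tape_roll: Bystander: roll of black tape lying flat, 54 mm across, 19 mm tall. Origin: centre of its underside.
- screw_jar: Bystander: small glass jar of 36 mm diameter, 60 mm tall. Origin: centre of its underside.
- screwdriver: Bystander: screwdriver lying down, 170 mm long; origin at the middle of its underside.
- multimeter: Bystander: multimeter lying on its back, 150 x 78 x 42 mm. Origin: centre of its underside.
- parts_bin: Bystander: green parts bin with compartments, 100 x 140 x 55 mm. Origin: centre of its underside.
- mug: Bystander: white mug, 80 mm across, 90 mm tall. Origin: centre of its underside.
Mind the look-alikes: they are no part of the job. What is shaped like the power_box but orange is not meant.

How it is judged:
On the way, in this order (a step that is already met when the one before it is completed fails the run):
1. the free edge of the power box's lid is pressed in by the fingers (value of joint power_box_lid below -0.02 rad and contact force between the fingers and power_box_lid above 0.3 N), for 0.05 s.
2. the lid has popped up and stands open by itself for a second, untouched (value of joint power_box_lid above 1.9 rad and contact force between each of the arm, the fingers and power_box_lid below 0.2 N), for 1 s.
3. the breaker button is pushed home (value of joint breaker above 0.0055 m), for 0.1 s.
At the end, for the whole second after the job is handed in: The power box's lid stands open by itself (joint above 1.9 rad) and at rest, the breaker button is in by at least 5.5 of its 7 mm, and the battery box's lid is still latched (between -0.025 and 0.05 rad) (value of joint power_box_lid above 1.9 rad and value of joint breaker above 0.0055 m and velocity of joint power_box_lid below 0.1 rad/s and value of joint battery_box_lid between -0.025 and 0.05 rad); the robot touches nothing.
It fails at once if the battery box's lid is pressed in or opened (not (value of joint battery_box_lid between -0.025 and 0.05 rad)).
It fails at once if the lid is touched again (over 1 N) once it stands open (value of joint power_box_lid above 1.6 rad and contact force between any of the arm, the fingers and power_box_lid above 1 N).
It fails at once if a bystander is picked up or moved by more than 30 mm (distance of any of solder_spool, tape_roll, screw_jar, screwdriver, multimeter, parts_bin, mug from where it was at the start of the episode above 0.03 m).
It also fails if it takes over 40 s, if anything falls off the work surface, if the arm or the gripper's body presses on something with over 40 N, if the wrist force passes 120 N, or if a joint passes its speed limit or range.

## Working session

There is one attempt and no reset: what is moved stays moved. The work goes in short steps, Python scripts to look and compute and a shell command to move; the robot and the scene stay as the last step left them, time stands still between calls to the robot, and variables do not carry over. Pictures are saved under pics/ and viewed, about 8 in all and at most 12, crops included, and the job is handed in when it is done.

```bash
mkdir -p pics; ls; cat > h.py <<'E'
import numpy as np, cv2
from rig import get_obs, imaging, robot
from scipy.spatial.transform import Rotation as R
def ray(cam,px,P=None):
    P=P or imaging.camera_params(cam); K=np.array(P["camera_matrix"]); M=np.array(P["rotation"])
    if M.shape!=(3,3): M=R.from_quat(M.ravel()).as_matrix()
    d=M@np.linalg.solve(K,[px[0],px[1],1]); return np.array(P["xyz"]),d/np.linalg.norm(d)
def atz(cam,px,z,P=None):
    o,d=ray(cam,px,P); return o+d*(z-o[2])/d[2]
def tri(rays):
    A=0;b=0
    for o,d in rays:
        M=np.eye(3)-np.outer(d,d);A=A+M;b=b+M@o
    return np.linalg.solve(A,b)
def save(n,im): cv2.imwrite("pics/"+n+".png",im[:,:,::-1])
E
python3 - <<'E'
from h import *
np.set_printoptions(precision=4,suppress=True)
ims=[]
for c in ["top","side"]:
    im=imaging.camera(c); save(c,im)
    for t,z in [("power_box",0),("power_box_lid_press",.078),("power_box_lid_hinge",.071),("battery_box",0)]:
        for r in imaging.tip_of(c,t)[:4]: print(c,t,np.round(r["pixel"]),round(r["confidence"],2),atz(c,r["pixel"],z))
print(imaging.camera_params("side"),get_obs())
E
```

```text
pics
top power_box [260. 209.] 0.82 [0.5385 0.1716 0.    ]
top power_box [275. 128.] 0.78 [0.7836 0.127  0.    ]
top power_box [320. 199.] 0.64 [ 0.5653 -0.0017  0.    ]
top power_box [256. 300.] 0.62 [0.2832 0.1795 0.    ]
top power_box_lid_press [263. 318.] 0.82 [0.2355 0.1512 0.078 ]
top power_box_lid_press [276. 214.] 0.62 [0.509  0.1181 0.078 ]
top power_box_lid_press [282. 132.] 0.59 [0.7418 0.0994 0.078 ]
top power_box_lid_press [263. 208.] 0.43 [0.5258 0.1542 0.078 ]
top power_box_lid_hinge [237. 319.] 0.87 [0.2354 0.2204 0.071 ]
top power_box_lid_hinge [250. 219.] 0.78 [0.4969 0.1899 0.071 ]
top power_box_lid_hinge [255. 136.] 0.76 [0.7359 0.1771 0.071 ]
top power_box_lid_hinge [471. 204.] 0.64 [ 0.5269 -0.413   0.071 ]
top battery_box [379. 203.] 0.8 [ 0.5505 -0.172   0.    ]
side power_box [214. 246.] 0.86 [0.7939 0.1237 0.    ]
side power_box [393. 288.] 0.66 [0.2932 0.1924 0.    ]
side power_box_lid_press [424. 255.] 0.95 [0.2288 0.1459 0.078 ]
side power_box_lid_press [315. 236.] 0.94 [0.504  0.1248 0.078 ]
side power_box_lid_press [234. 226.] 0.68 [0.7266 0.1254 0.078 
[... 336 characters left out ...]
x': array([[446.9348,   0.    , 311.938 ],
       [  0.    , 446.9348, 205.0247],
       [  0.    ,   0.    ,   1.    ]]), 'xyz': array([0.299 , 1.0524, 0.7375]), 'rotation': array([-0.0956,  0.8644, -0.4904,  0.0567])} {'time': 0.5, 'q': array([-1.3555,  0.5275,  1.4328, -0.    ,  1.1814, -0.1785]), 'joint_velocities': array([ 0.0007,  0.0006, -0.0022,  0.    ,  0.0013,  0.0002]), 'joint_torque': array([ -0.0011, -43.9604, -17.6789,   0.0633,   0.0515,  -0.    ]), 'position': array([ 0.2398, -0.5771,  0.2225]), 'tool_rot': array([-0.6934, -0.1384,  0.6934, -0.1383]), 'ft_force': array([ 0.4462, -0.9579,  0.0028]), 'moment': array([0.0229, 0.0513, 0.0188]), 'grip_width': 0.08726364916098607}
```

View pics/top.png

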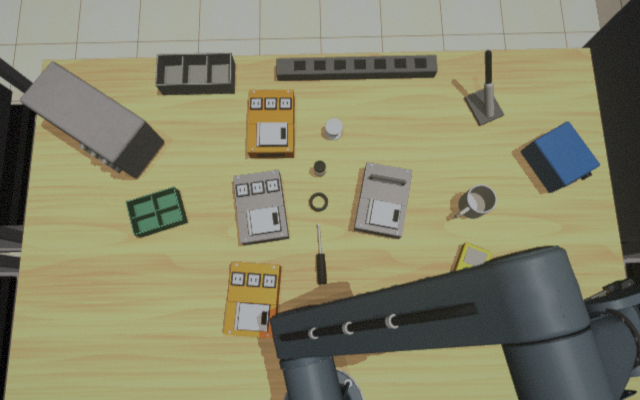

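View pics/side.png

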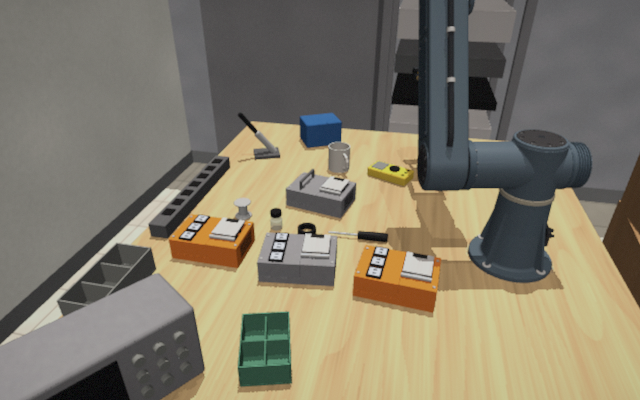

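The top view shows four similar boxes:
- (260,207): grey, with 3 outlets
- (270,123): orange, with outlets
- (253,300): orange, with outlets
- (383,200): grey, with a bar handle; this is the battery box

Only (260,207) is both grey and fitted with outlets, so that is the power box. I'll confirm it in a crop and triangulate.

```bash
python3 - <<'E'
from h import *
np.set_printoptions(precision=4,suppress=True)
px={}
exp={"power_box_lid_press":(.507,.12),"power_box_lid_hinge":(.494,.184)}
for c in ["top","side"]:
    im=imaging.camera(c)
    if c=="top": save("crop",cv2.resize(im[155:260,215:435],None,fx=3.4,fy=3.4,interpolation=cv2.INTER_CUBIC))
    for t,e in exp.items():
        r=min(imaging.tip_of(c,t),key=lambda r:np.hypot(*(atz(c,r["pixel"],.075)[:2]-e)))
        px[c,t]=r["pixel"]; print(c,t,r,atz(c,r["pixel"],.078 if "press" in t else .071))
for t in exp: print(t,tri([ray(c,px[c,t]) for c in("top","side")]))
print(R.from_quat(get_obs()["tool_rot"]).as_matrix())
E
```

```text
top power_box_lid_press {'pixel': [275.6, 214.8], 'confidence': 0.95} [0.5066 0.1189 0.078 ]
top power_box_lid_hinge {'pixel': [248.5, 224.0], 'confidence': 0.67} [0.4841 0.193  0.071 ]
side power_box_lid_press {'pixel': [316.6, 236.6], 'confidence': 0.96} [0.499  0.1274 0.078 ]
side power_box_lid_hinge {'pixel': [316.6, 251.2], 'confidence': 0.78} [0.4877 0.1793 0.071 ]
power_box_lid_press [0.5042 0.1191 0.0725]
power_box_lid_hinge [0.4838 0.1917 0.0803]
[[ 0.      0.3837 -0.9234]
 [-0.     -0.9234 -0.3837]
 [-1.      0.0001 -0.    ]]
```

View pics/crop.png

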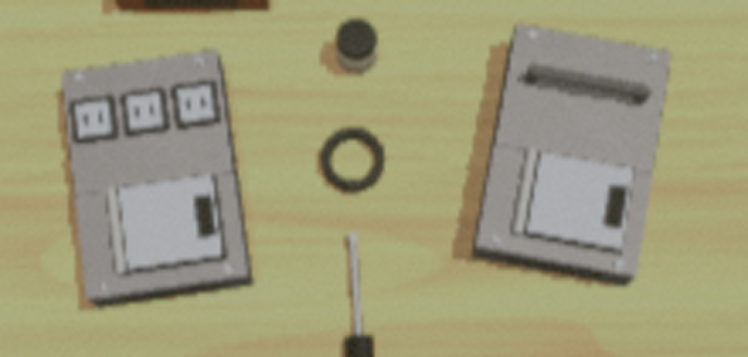

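The left box at crop (155,175) is the grey one with three outlets. Its black pad is at crop (205,216), which is top-view pixel (275.3,218.5). The battery box on the right has the bar handle. The box is yawed about +7.5°. Next I'll bring the wrist camera over it.

```bash
cat >> h.py <<'E'
def plan(target,yaw,n,rows=None):
    """rows from the present pose to target with tool down, tool y at yaw (deg)"""
    o=get_obs(); M=R.from_quat(o["tool_rot"]); p=np.array(o["position"])
    c,s=np.cos(np.radians(yaw)),np.sin(np.radians(yaw))
    T=R.from_matrix(np.array([[0,c,-s],[0,s,c],[-1,0,0]],float)) # columns x,y,z
    T=R.from_matrix(np.column_stack([[0,0,-1],[c,s,0],np.cross([0,0,-1],[c,s,0])]))
    rv=(M.inv()*T).as_rotvec(); st=(np.array(target)-p)/n
    for i in range(n):
        Mi=M*R.from_rotvec(rv*i/n)
        print(np.round(Mi.inv().apply(st)*1000).astype(int).tolist(),np.round(np.degrees(rv/n),1).tolist())
E
python3 - <<'E'
from h import *
print(atz("top",(275.3,218.5),.078))
plan((.47,.09,.27),7.5,12)
E
```

```text
[0.49644718 0.1196934  0.078     ]Traceback (most recent call last):
  File "<stdin>", line 3, in <module>
  File "h.py", line 20, in plan
    T=R.from_matrix(np.array([[0,c,-s],[0,s,c],[-1,0,0]],float)) # columns x,y,z
  File "scipy/spatial/transform/_rotation.pyx", line 1143, in scipy.spatial.transform._rotation.Rotation.from_matrix
ValueError: Non-positive determinant (left-handed or null coordinate frame) in rotation matrix 0: [[ 0.          0.99144486 -0.13052619]
 [ 0.          0.13052619  0.99144486]
 [-1.          0.          0.        ]].
```

```bash
sed -i '/\[0,c,-s\]/d' h.py; python3 - <<'E'
from h import *
plan((.47,.09,.27),7.5,12)
E
```

```text
[-4, -44, -39] [-6.2, 0.0, -0.0]
[-4, -39, -44] [-6.2, 0.0, -0.0]
[-4, -34, -48] [-6.2, 0.0, -0.0]
[-4, -29, -51] [-6.2, 0.0, -0.0]
[-4, -23, -54] [-6.2, 0.0, -0.0]
[-4, -17, -56] [-6.2, 0.0, -0.0]
[-4, -11, -58] [-6.2, 0.0, -0.0]
[-4, -5, -59] [-6.2, 0.0, -0.0]
[-4, 2, -59] [-6.2, 0.0, -0.0]
[-4, 8, -58] [-6.2, 0.0, -0.0]
[-4, 14, -57] [-6.2, 0.0, -0.0]
[-4, 20, -55] [-6.2, 0.0, -0.0]
```

```bash
python3 -m inch '[[0,[-4,-44,-39],[-6,0,0]],[0,[-4,-39,-44],[-6,0,0]],[0,[-4,-34,-48],[-6,0,0]],[0,[-4,-29,-51],[-6,0,0]],[0,[-4,-23,-54],[-6,0,0]],[0,[-4,-17,-56],[-6,0,0]],[0,[-4,-11,-58],[-6,0,0]],[0,[-4,-5,-59],[-6,0,0]],[0,[-4,2,-59],[-6,0,0]],[0,[-4,8,-58],[-6,0,0]],[0,[-4,14,-57],[-6,0,0]],[0,[-4,20,-55],[-6,0,0]]]'
python3 - <<'E'
from h import *
plan((.47,.09,.27),7.5,4)
E
```

```text
time: 2.3
position: [0.4849, 0.1006, 0.2721]
tool_rot: [0.472, 0.521, -0.471, 0.533]
ft_force: [0.8, -0.3, -0.8]
grip_width: 0.0003
[1, -4, 2] [-0.3, 0.2, -0.2]
[1, -4, 2] [-0.3, 0.2, -0.2]
[1, -4, 2] [-0.3, 0.2, -0.2]
[1, -4, 2] [-0.3, 0.2, -0.2]
```

Already over the box. I'll measure from here, from both the wrist and top views.

```bash
python3 - <<'E'
from h import *
np.set_printoptions(precision=4,suppress=True)
P=imaging.camera_params("wrist"); im=imaging.camera("wrist"); save("w1",im)
for t,z in [("power_box_lid_press",.078),("power_box_lid_hinge",.071)]:
    for r in imaging.tip_of("wrist",t)[:2]: print(t,np.round(r["pixel"]),round(r["confidence"],2),atz("wrist",r["pixel"],z,P))
print(P["xyz"],get_obs()["position"],get_obs()["ft_force"])
E
```

```text
power_box_lid_press [326. 157.] 0.95 [0.4965 0.1184 0.078 ]
power_box_lid_press [82. 98.] 0.72 [0.2393 0.1516 0.078 ]
power_box_lid_hinge [327.  93.] 0.93 [0.4899 0.1848 0.071 ]
power_box_lid_hinge [87. 32.] 0.66 [0.245  0.2156 0.071 ]
[0.4743 0.1757 0.4333] [0.4849 0.1013 0.2718] [-0.929  -0.0713 -0.3973]
```

View pics/w1.png

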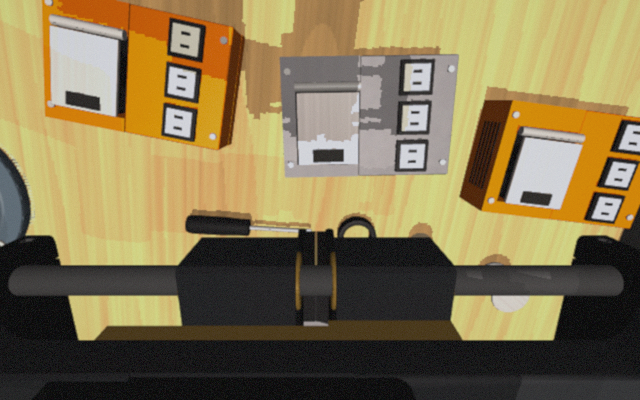

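The wrist view shows the pad at (328,156) and the hinge at (327,90), which agree with the network and the top view: the pad is at (0.4965, 0.119). Next I move above it with the fingers shut.

```bash
python3 - <<'E'
from h import *
plan((.4965,.1175,.10),6.3,4)
E
```

```text
[43, 3, -4] [0.0, 0.1, -0.2]
[43, 3, -4] [0.0, 0.1, -0.2]
[43, 3, -4] [0.0, 0.1, -0.2]
[43, 3, -4] [0.0, 0.1, -0.2]
```

```bash
python3 -m inch '[[0,[43,3,-4],[0,0,0]],[0,[43,3,-4],[0,0,-1]],[0,[43,3,-4],[0,0,0]],[0,[36,3,-4],[0,0,0]],[0,[0,0,0],[0,0,0]]]'
python3 - <<'E'
from h import *
plan((.4965,.1175,.085),6.3,1)
im=imaging.camera("wrist"); print(imaging.tip_of("wrist","power_box_lid_press")[:1])
save("w2",np.hstack([im[100:330,200:440],imaging.camera("side")[190:305,240:360].repeat(2,0).repeat(2,1)]))
E
```

```text
time: 3.08
position: [0.4971, 0.111, 0.1043]
tool_rot: [0.469, 0.523, -0.477, 0.528]
ft_force: [-0.5, 0.3, -0.4]
grip_width: 0.0003
[19, 0, -7] [-0.3, 0.8, 0.2]
[{'pixel': [317.2, 214.5], 'confidence': 0.86}]
```

View pics/w2.png

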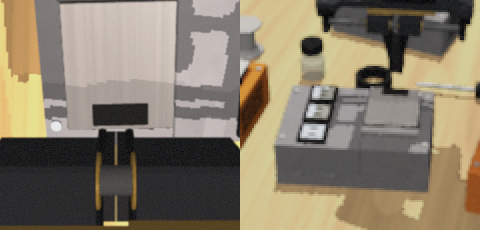

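The crops show the fingertips centred on the right pad in x, at crop (116,140) against the pad's (120,113), and just short of it in y. I'll close that gap and press.

```bash
python3 -m inch '[[0,[10,0,-8],[0,1,0]],[0,[8,0,0],[0,0,0]],[0,[0,0,0],[0,0,0]]]'
```

```text
time: 3.6
position: [0.5013, 0.1195, 0.0918]
tool_rot: [0.477, 0.524, -0.469, 0.527]
ft_force: [-0.5, 0.2, -0.1]
grip_width: 0.0004
```

```bash
python3 -m inch '[[0,[9,-4,0],[0,0,0]],[0,[6,0,0],[0,0,0]],[0,[3,0,0],[0,0,0]]]'
```

```text
time: 3.98
position: [0.497, 0.119, 0.0732]
tool_rot: [0.477, 0.524, -0.469, 0.528]
ft_force: [-0.7, -0.9, 3.0]
grip_width: 0.001
```

```bash
python3 -m inch '[[0,[3,0,0],[0,0,0]],[0,[0,0,0],[0,0,0]],[0,[-20,0,45],[0,0,0]],[0,[-30,0,55],[0,0,0]],[0,[-40,0,45],[0,0,0]],[0,[-40,0,0],[0,0,0]]]'
python3 -m inch '[[0,[0,0,0],[0,0,0]],[0,[0,0,0],[0,0,0]],[0,[0,0,0],[0,0,0]],[0,[0,0,0],[0,0,0]],[0,[0,0,0],[0,0,0]],[0,[0,0,0],[0,0,0]],[0,[0,0,0],[0,0,0]],[0,[0,0,0],[0,0,0]],[0,[0,0,0],[0,0,0]],[0,[0,0,0],[0,0,0]],[0,[0,0,0],[0,0,0]],[0,[0,0,0],[0,0,0]]]'
python3 - <<'E'
from h import *
np.set_printoptions(precision=4,suppress=True)
a=[]
for c in ["wrist","side","top"]:
    P=imaging.camera_params(c); im=imaging.camera(c); a.append(im)
    for r in imaging.tip_of(c,"breaker_top")[:3]: print(c,np.round(r["pixel"]),round(r["confidence"],2),atz(c,r["pixel"],.062,P))
save("w3",np.hstack([a[0][:300,150:550],a[1][180:305,230:380].repeat(2,0).repeat(2,1)[:,:] if 0 else cv2.resize(a[1][180:305,230:380],(360,300))]))
E
```

```text
time: 4.72
position: [0.5115, -0.029, 0.2006]
tool_rot: [0.476, 0.525, -0.469, 0.527]
ft_force: [0.3, 0.0, 1.0]
grip_width: 0.0005
time: 6.22
position: [0.5111, -0.0279, 0.1989]
tool_rot: [0.476, 0.526, -0.469, 0.527]
ft_force: [-1.4, 0.5, 0.2]
grip_width: -0.0
wrist [354. 151.] 0.7 [0.543  0.0094 0.062 ]
top [261. 219.] 0.53 [0.499  0.1592 0.062 ]
```

View pics/w3.png

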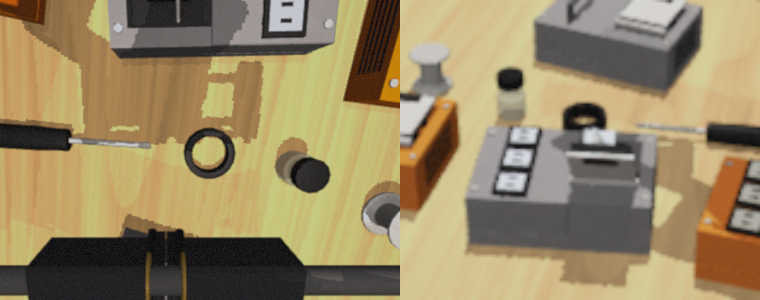

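The side view shows the lid standing open at crop (600,170) with the dark bay behind it, and the battery box still shut. I'll go up, wait a little longer, and view the button from the wrist.

```bash
python3 -m inch '[[0,[-50,-5,-20],[0,0,0]],[0,[-30,-5,-55],[0,0,0]],[0,[0,-5,-40],[0,0,0]],[0,[0,0,0],[0,0,0]],[0,[0,0,0],[0,0,0]],[0,[0,0,0],[0,0,0]],[0,[0,0,0],[0,0,0]]]'
python3 - <<'E'
from h import *
np.set_printoptions(precision=4,suppress=True)
for c in ["top","wrist"]:
    P=imaging.camera_params(c); im=imaging.camera(c)
    for r in imaging.tip_of(c,"breaker_top")[:3]: print(c,np.round(r["pixel"]),round(r["confidence"],2),atz(c,r["pixel"],.062,P))
save("w4",cv2.resize(im[20:220,180:480],None,fx=2,fy=2))
# where expected points fall in the wrist picture
K=P["camera_matrix"];M=R.from_quat(P["rotation"]).as_matrix() if np.size(P["rotation"])==4 else P["rotation"]
q=K@M.T@(np.array([.493,.154,.062])-P["xyz"]); print(q[:2]/q[2])
E
```

```text
time: 7.4
position: [0.4842, 0.0846, 0.2814]
tool_rot: [0.477, 0.525, -0.47, 0.525]
ft_force: [-0.2, 0.7, 0.4]
grip_width: 0.0002
top [470. 204.] 0.6 [ 0.5279 -0.4133  0.062 ]
top [262. 220.] 0.36 [0.4962 0.1587 0.062 ]
wrist [330. 110.] 0.51 [0.4954 0.155  0.062 ]
[328.2638 110.8354]
```

View pics/w4.png

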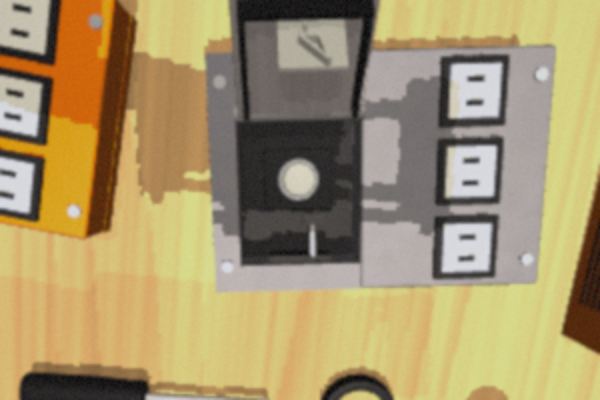

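The lid stands open and the white button is at crop (298,180), which is pixel (329,110). Position: (0.4945, 0.154). I'll approach straight down from above.

```bash
python3 -m inch '[[0,[0,8,-35],[0,0,0]],[0,[0,8,-28],[0,0,0]],[0,[40,0,-8],[0,0,0]],[0,[0,0,0],[0,0,0]],[0,[0,0,0],[0,0,0]]]'
python3 - <<'E'
from h import *
plan((.4945,.152,.09),6,3)
E
```

```text
time: 8.22
position: [0.4955, 0.1582, 0.2428]
tool_rot: [0.479, 0.524, -0.469, 0.526]
ft_force: [-0.3, -0.4, -0.1]
grip_width: 0.0003
[51, -1, 2] [-0.1, -0.1, -0.2]
[51, -1, 2] [-0.1, -0.1, -0.2]
[51, -1, 2] [-0.1, -0.1, -0.2]
```

```bash
python3 -m inch '[[0,[40,0,7],[0,0,0]],[0,[40,0,0],[0,0,0]],[0,[40,0,0],[0,0,0]],[0,[10,0,0],[0,0,0]],[0,[0,0,0],[0,0,0]]]'
python3 - <<'E'
from h import *
plan((.4945,.152,.068),6,2)
save("w5",cv2.resize(imaging.camera("side")[170:310,230:400],None,fx=4,fy=4))
E
```

```text
time: 8.85
position: [0.5071, 0.1499, 0.1181]
tool_rot: [0.484, 0.518, -0.466, 0.53]
ft_force: [0.6, 0.3, 1.1]
grip_width: 0.0004
[25, -7, -2] [-0.2, -0.2, -0.9]
[25, -7, -2] [-0.2, -0.2, -0.9]
```

View pics/w5.png

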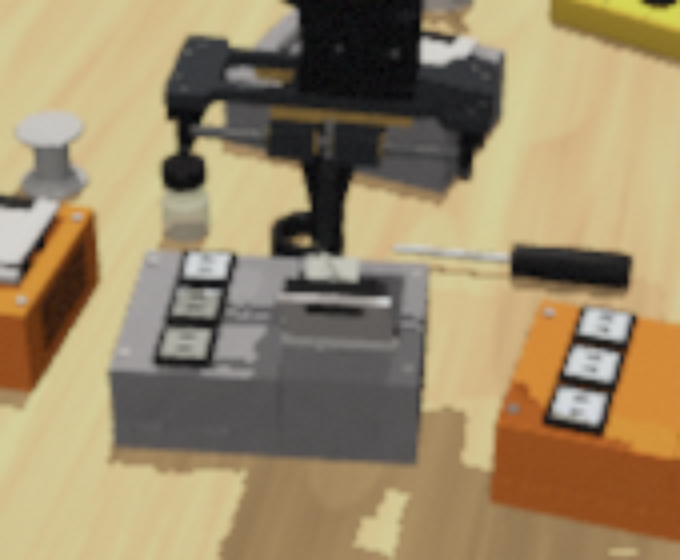

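The fingers are above the bay at crop (328,250), between the hand side and the lid at (335,300), and clear of the lid. I'll correct the 12 mm x drift and descend slowly.

```bash
python3 -m inch '[[0,[10,-10,-2],[0,0,-1]],[0,[10,-4,0],[0,0,-1]],[0,[10,-1,0],[0,0,0]],[0,[0,0,0],[0,0,0]]]'
```

```text
time: 9.4
position: [0.4936, 0.151, 0.0893]
tool_rot: [0.476, 0.525, -0.473, 0.523]
ft_force: [0.1, 0.0, 0.8]
grip_width: -0.0
```

```bash
python3 -m inch '[[0,[10,0,-1],[0,0,0]],[0,[10,0,0],[0,0,0]],[0,[5,0,0],[0,0,0]],[0,[0,0,0],[0,0,0]]]'
```

```text
time: 9.9
position: [0.4937, 0.1523, 0.0623]
tool_rot: [0.476, 0.525, -0.473, 0.523]
ft_force: [-0.2, -0.1, -0.7]
grip_width: 0.0005
```

```bash
python3 -m inch '[[0,[4,0,0],[0,0,0]],[0,[4,0,0],[0,0,0]],[0,[4,0,0],[0,0,0]],[0,[3,0,0],[0,0,0]]]'
```

```text
time: 10.4
position: [0.4941, 0.1524, 0.0551]
tool_rot: [0.477, 0.525, -0.472, 0.524]
ft_force: [-5.6, -0.2, 23.8]
grip_width: 0.0006
```

The button is at its firm stop: z 0.055 (7 mm down), 24 N. Now I back off straight up, then to -y.

```bash
python3 -m inch '[[0,[0,0,0],[0,0,0]],[0,[-10,0,0],[0,0,0]],[0,[-25,0,3],[0,0,0]],[0,[-40,0,5],[0,0,0]],[0,[-40,0,10],[0,0,0]],[0,[-40,0,20],[0,0,0]],[0,[-20,0,40],[0,0,0]],[0,[0,0,20],[0,0,0]],[0,[0,0,0],[0,0,0]],[0,[0,0,0],[0,0,0]],[0,[0,0,0],[0,0,0]]]'
python3 - <<'E'
from h import *
np.set_printoptions(precision=4,suppress=True)
P=imaging.camera_params("wrist"); im=imaging.camera("wrist")
for r in imaging.tip_of("wrist","breaker_top")[:2]: print(np.round(r["pixel"]),round(r["confidence"],2),atz("wrist",r["pixel"],.055,P))
s=imaging.camera("side")
save("w6",np.hstack([cv2.resize(im[0:200,200:440],(480,400)),cv2.resize(s[170:310,240:352],(320,400))]))
print(get_obs()["ft_force"])
E
```

```text
time: 11.78
position: [0.5036, 0.0528, 0.2369]
tool_rot: [0.476, 0.525, -0.472, 0.525]
ft_force: [-0.0, -1.1, -0.3]
grip_width: 0.0002
[320.  77.] 0.49 [0.4987 0.1534 0.055 ]
[-0.3791 -0.5495 -0.2018]
```

View pics/w6.png

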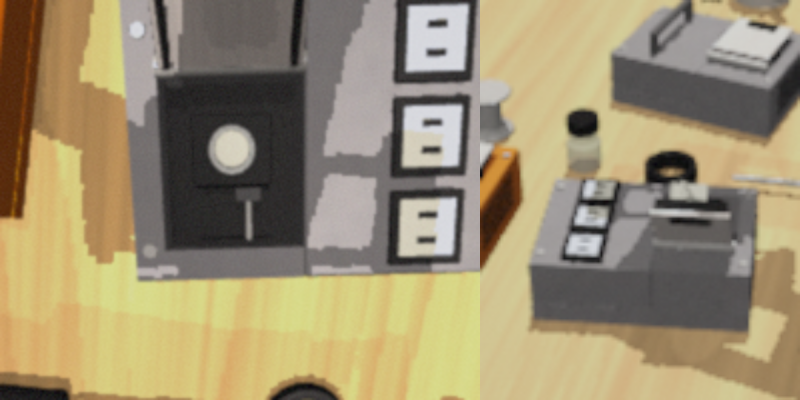

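The lid is still open, the button at crop (232,148) sits low, the battery box is shut and the bystanders look unmoved. I'm handing in.

```bash
python3 -c "
from rig import robot; print(robot.hand_in())"
```

```text
the job is handed in; nothing more can be done
None
```

The power box's lid is open, the breaker button is pushed in, and the job is handed in; the hand-in gave no verdict.

- **Lid:** I pressed the pad about 5 mm down at 3 N, then 3 mm more was commanded but not read back before moving away. About 2 s after release the side view showed the lid standing open. It still stood open in the last pictures.
- **Breaker:** I pushed the button until it met a firm stop at 24 N, with the fingertips at z = 0.055 m. That is 7 mm below its tripped height.
- **Last checks:** After I backed off, the wrist force was near zero. The battery box looked shut and the bystanders in view looked unmoved, judged by eye. The robot's clock read about 12 s of the 40 s allowed.
- **Disagreements:**
  - The first top and side network points for the pad and hinge were up to 1 cm off each other. I used the wrist view and the picture itself instead.
  - The tool drifted 12 mm in x during a fast descent. I corrected that before touching the button.

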